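Gauge a mixer spindle thread and log the turns

TASK

Check how far the paint mixer's spindle has been cleaned: by the crank knob, wind the thread ring gauge clockwise down the spindle, counting turns, until it comes up against the dried paint and the resistance rises; do not force it on so that the spindle is wrung round in its sprung chuck. Leave the gauge there, let go, and then set the slide of the tally board to the number of turns the gauge took, to the nearest whole turn. Leave the tin, the pot and the brush alone.

Things in the scene. Friction and masses are not known exactly. Their poses are not given: they have to be found in the camera images.
- gauge_center (a point): Centre (on the thread axis, half-way up) of the steel thread ring gauge, a ring 52 mm across, 14 mm high, already started on the spindle. A crank arm 16 mm wide, its top 4 mm (a boss under the knob 9 mm) above this point, reaches out to the knob. Clockwise seen from above it goes down 5 mm a turn, with 0.7 to 2.7 turns to go from its start (not known). About 1.5 N at the knob turns it; it stays where left.
- knob_center (a point): Centre (half-way up) of the black upright knob of the gauge's crank: a round pin 16 mm in diameter, 38 mm high, its axis 62 mm from the spindle axis, its centre 28 mm above gauge_center. It spins freely about its own upright axis, so a gripper holding it need not turn while leading it round the circle. It sinks with the gauge. Only its z axis (up) means anything.
- spindle_foot (a point): On the spindle axis, on top of the spindle's flange (52 mm across), 67 mm above the table. The 24 mm threaded spindle stands 55 mm up from here. Dried pink paint round its foot stops the gauge. Then the spindle twists with the gauge against a spring in its chuck: force at the knob grows about 1 N per mm of travel. 4 to 8 N means arrived; over 15 N is forcing. Let go, it springs back.
- scribe (a point): Scribed line on the rim of the spindle's flange, 24 mm from the spindle axis; it turns with the spindle in its chuck. Forced more than 7 mm from its place, the spindle has been wrung round. Its direction at the start is random.
- stand_top (a point): Middle of the top of the grey stand block that carries the chuck: 90 mm square, 50 mm high, on a 120 mm square foot plate bolted to the table. Axes along its sides, z up.
- tally_slide (a joint): Position in m of the tally board's slide along its straight track: 0 at the zero mark (a plain line), 0.030 at the one-dot mark, 0.060 at the two-dot mark, 0.090 at the three-dot mark. Starts near 0; end stops at -0.004 and 0.098; friction about 2 N, stays where left.
- tally_grip (a point): Middle of the black upright grip on the tally slide: 18 mm across the track, 16 mm along it, 34 mm high, half-way up it lies about 49 mm above the table. The grip stands on a 30 x 20 mm steel foot 8 mm high. Axes as tally_zero.
- tally_zero (a point): Foot of the slide at the zero mark on the tally board, an aluminium slab 100 x 150 x 22 mm fixed to the table, 23.5 mm above the table. Its y axis points along the track from the zero line to the one, two and three-dot marks; z is up.
- tin_mid (a point): Bystander: middle of a closed steel paint tin, 72 mm across, 95 mm high, standing loose on the table.
- pot_mid (a point): Bystander: middle of an open white plastic pot, about 84 mm across, 85 mm high, standing loose on the table.
- brush_mid (a point): Bystander: a paintbrush about 180 mm long lying loose on the table between the stand and the tally board.
There are look-alikes about, which are no part of the job. What is shaped like the part that bears gauge_center but purple is not meant.

How it is judged (in metres and radians):
On the way, in this order (a step that is already met when the one before it is completed fails the run):
1. the ring gauge is wound down until it is up against the dried paint (z of gauge_center in the frame of spindle_foot below 0.0187 m), for 0.2 s.
2. then the tally slide is set to the mark for the turns it took (z of gauge_center in the frame of spindle_foot below 0.0187 m and ((value of joint tally_slide between 0.022 and 0.038 m and distance of gauge_center from where it was at the start of the episode below 0.0083 m) or (value of joint tally_slide between 0.052 and 0.068 m and distance of gauge_center from where it was at the start of the episode between 0.0067 and 0.0133 m) or (value of joint tally_slide between 0.082 and 0.098 m and distance of gauge_center from where it was at the start of the episode above 0.0117 m))), for 0.2 s.
At the end, for the whole second after the job is handed in: The gauge is still up against the dried paint (within 0.2 mm of height), and the tally slide rests within 8 mm of the mark for the number of turns the gauge took from its start, to the nearest whole turn (within 0.16 turn of a half, either neighbour counts) (all of step 2 and velocity of joint tally_slide between -0.005 and 0.005 m/s); the robot touches nothing.
It fails at once if the gauge is forced: the spindle is wrung round in its chuck, its scribed line more than 7 mm from its place (distance of scribe from where it was at the start of the episode above 0.007 m).
It fails at once if the tin is disturbed (moved more than 15 mm) (distance of tin_mid from where it was at the start of the episode above 0.015 m).
It fails at once if the pot is disturbed (moved more than 15 mm) (distance of pot_mid from where it was at the start of the episode above 0.015 m).
It fails at once if the brush is disturbed (moved more than 15 mm) (distance of brush_mid from where it was at the start of the episode above 0.015 m).
It also fails if it takes over 72 s, if anything falls off the work surface, if the arm or the gripper's body presses on something with over 40 N, if the wrist force passes 120 N, or if a joint passes its speed limit or range.

ROBOT

A 6-joint arm with a two-finger parallel gripper is mounted at the origin on the work surface. World frame = base frame: x ahead of the robot, y to its left, z up, the work surface at z = 0. Lengths are in mm, angles in degrees, forces in N, time in s.
With the tool pointing down it reaches from about 300 to 850 mm from the base axis. Payload 4.2 kg.
Tool frame: the origin (TCP) lies between the finger pads; the fingertips stand 19 mm ahead of it and the grasp point (between the pads) is the TCP; z points along the fingers, x is the direction in which the jaws open and shut, and the axes are right-handed (so a half turn about z gives the same grasp; the last joint's range is limited). The gripper opens to 91 mm and grips with 3 to 60 N. Pads are 32 mm wide; open, the fingers measure 118 mm over their backs; the gripper's body (76 mm by 178 mm) begins 60 mm behind the grasp point.
Start: joints at [-76.891, 18.312, 89.639, -0, 72.044, -1.146], TCP at [141.591, -557.309, 232.976] pointing down, gripper open.
Joint ranges: [-177.97, 177.97], [-48.28, 115.42], [12.27, 149.76], [-77.06, 257.06], [2.81, 150.46], [-146.56, 146.56]. Speed limits (degrees/s): [147.25, 147.25, 180, 180, 180, 180].

INTERFACE

Orientations are given as [roll, pitch, yaw] about the fixed x, y, z axes, in that order (R = Rz(yaw) Ry(pitch) Rx(roll)).
In Python, from workcell import sensors, grab_frame, env gives the robot as it stands.
- The arm moves only by the tool servo_tool, never from a script. Its argument "motion" is one flat list of numbers, 7 for each row, row after row: the shift along the world's x, y, z in mm, then the turn, a rotation vector about the world's x, y, z in rad, then the opening in per cent of the stroke, from 0 (shut) to 100 (fully open). In form: [x, y, z, rx, ry, rz, grip, x, y, z, rx, ry, rz, grip, ...]. A call has 1 to 10 rows; each row shifts and turns the commanded pose from where the row before left it; what a row does not reach is not made up. A row lasts 1/12 s, in which the tool goes at most 41.7 mm and 7.16 degrees, less where a joint would pass 70% of its speed; a pose out of reach is approached as far as the arm can. A call with a gripper value outside its range is refused whole. The fingers move at their own pace and stop on an object; "newtons" is the grip in N (left out, the last holds). Time passes only in rows, so rows that do not move let the fingers close. It gives the time, the measured TCP pose, the force and the opening at its end, in the units of the state.
- sensors.state(): the state, without advancing time (a new reading comes with each control period).
- grab_frame(name): name is "scene" or "top" or "wrist"; returns a dict with "image" (480x640x3 uint8, red, green, blue), "depth" (480x640 float32, mm along the optical axis (not along the pixel's ray), 0 where there is no reading), "fx", "fy", "cx", "cy" (pixels), "extrinsics" (4x4, takes a point from camera to world coordinates); the wrist camera has in their place "T_tool_cam" (4x4, takes a point from camera to tool coordinates, whose origin is the TCP and whose axes are the tool frame's). Camera axes: x right, y up, looking along -z (the intrinsics and any distortion apply to the point x, -y, -z); pixel columns grow to the right and rows downward; lengths in mm; the calibration is good to about 2 mm. A picture is of the moment at which its call begins: read the wrist's pose just before it.
- env.job_done(): hands the job in, once; it reports no verdict.
The state is a dict: "time_s": time; "qpos": joint angles; "qvel": joint speeds; "effort": joint torques, N m; "ee_pos": TCP position; "ee_rot": TCP orientation; "force": force on the tool from outside, world axes, zero at the start; "torque": the same for the moment, N m; "gripper_width": finger opening in mm.
Only numpy, scipy, OpenCV 4.12 (cv2) and the standard library are available. Lean on these libraries where they do the work, as an engineer would, in place of code of your own. Each camera call takes 0.05 s, during which the arm holds its last target.

## Working session

There is one attempt and no reset: what is moved stays moved. The work goes in short steps, Python scripts to look and compute and a tool call to move; the robot and the scene stay as the last step left them, time stands still between calls to the robot, and variables do not carry over. Pictures are saved under pics/ and viewed, and the job is handed in when it is done.

Besides the shell and the picture viewer there is one more tool, called after "Emit:" as name(argument=value, ...), one argument or row to a line, values as JSON. servo_tool: Moves the arm, as the interface text tells. Its arguments: {"type":"object","properties":{"motion":{"type":"array"},"newtons":{"type":"number"}},"required":["motion"]}

```bash
ls; mkdir -p pics
python3 - <<'E'
from workcell import sensors, grab_frame
import cv2,pickle
print(sensors.state())
for n in ("scene","top","wrist"):
    f=grab_frame(n); cv2.imwrite(f"pics/{n}0.png",f["image"][:,:,::-1]); pickle.dump(f,open(f"{n}0.pkl","wb"))
    print(n,f["fx"],f["fy"],f["cx"],f["cy"],[k for k in f], f.get("extrinsics",f.get("T_tool_cam")))
E
```

```text
pics
{'time_s': 0.0, 'qpos': array([-7.68921167e+01,  1.83507377e+01,  8.97065314e+01,  1.56871510e-03,
        7.20449612e+01, -1.14741504e+00]), 'qvel': array([-0.0838231 , -0.06711235, -0.0538331 ,  0.09907689, -0.04630691,
        0.08067472]), 'effort': array([ 1.00928919e-03, -4.12458694e+01, -2.31974423e+01,  7.29937828e-02,
        4.58069961e-02, -1.31979191e-04]), 'ee_pos': array([ 141.47469971, -556.82748726,  232.12847291]), 'ee_rot': array([-1.79996462e+02,  1.02179912e-01, -7.57451834e+01]), 'force': array([-0.23682166,  0.94731534, -0.30303127]), 'torque': array([-0.00590742,  0.01261818,  0.01934993]), 'gripper_width': 91.18923723474254}
scene 584.8843382062574 584.8843382062574 308.48064263251763 239.57908485849973 ['image', 'depth', 'fx', 'fy', 'cx', 'cy', 'extrinsics'] [[ 4.97083744e-01 -5.71450336e-01  6.52956557e-01  1.31102813e+03]
 [ 8.67558385e-01  3.13596471e-01 -3.86004795e-01 -3.70108884e+02]
 [ 1.58176977e-02  7.58354644e-01  6.51650239e-01  8.44577499e+02]
 [ 0.00000000e+00  0.00000000e+00  0.00000000e+00  1.00000000e+00]]
top 540.9536066907052 540.9536066907052 317.5464121160745 234.9205209435027 ['image', 'depth', 'fx', 'fy', 'cx', 'cy', 'extrinsics'] [[-1.68687309e-02  9.86854912e-01 -1.60725940e-01  3.90908256e+02]
 [-9.99844984e-01 -1.58380197e-02  7.69190321e-03  7.43733794e+01]
 [ 5.04521186e-03  1.60830777e-01  9.86969101e-01  9.67823948e+02]
 [ 0.00000000e+00  0.00000000e+00  0.00000000e+00  1.00000000e+00]]
wrist 429.5505509345482 429.5505509345482 321.21394593765916 236.99831325302324 ['image', 'depth', 'fx', 'fy', 'cx', 'cy', 'T_tool_cam'] [[ 9.99998346e-01  1.10968486e-03 -1.44099620e-03  1.06645222e+00]
 [ 7.27960286e-04 -9.70273014e-01 -2.42011875e-01 -6.70887648e+01]
 [-1.66671664e-03  2.42010426e-01 -9.70272217e-01 -1.52049136e+02]
 [ 0.00000000e+00  0.00000000e+00  0.00000000e+00  1.00000000e+00]]
```

View pics/scene0.png

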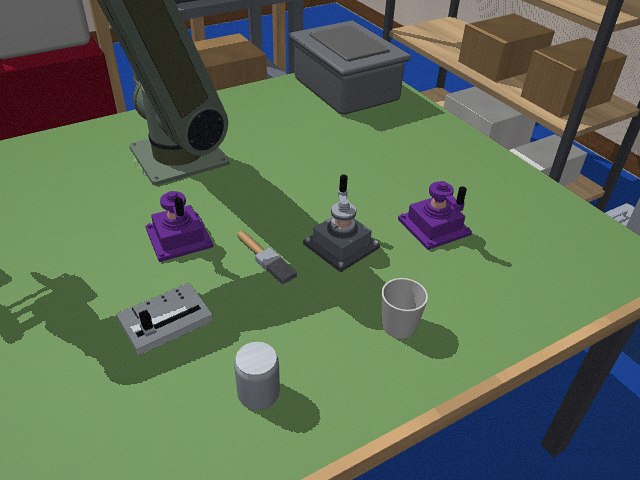

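View pics/top0.png

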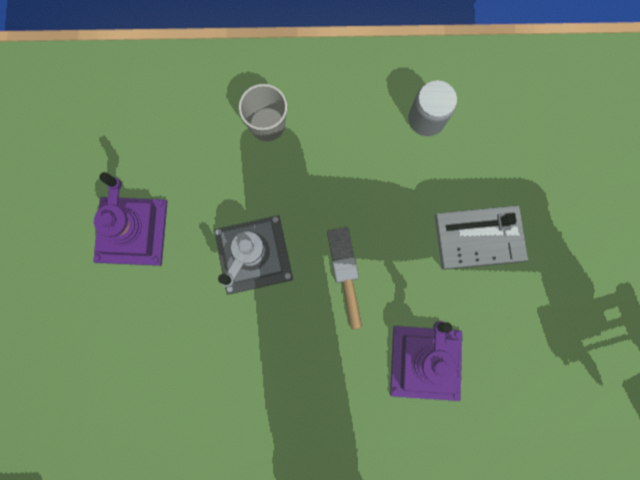

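View pics/wrist0.png

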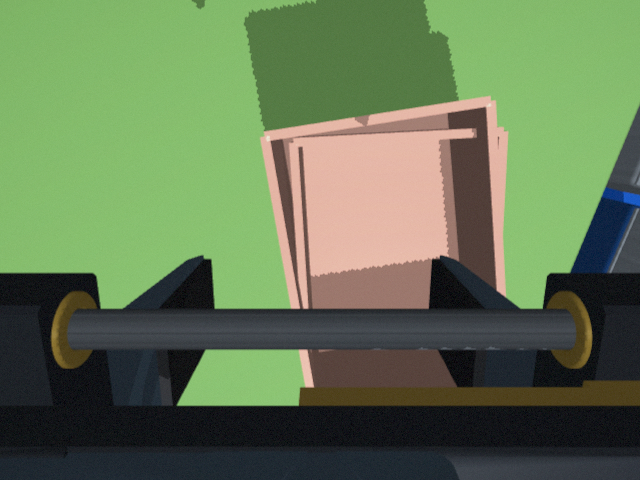

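The grey stand is at top-view (253,255), its knob at (225,280). The tally grip is at (508,219), the brush at (345,280), the pot at (263,110) and the tin at (433,108). The purple stands are the decoys. Next I'll localise these.

```bash
cat > h.py <<'E'
import numpy as np,pickle,cv2
from scipy.spatial.transform import Rotation as Ro
def pts(f,E=None):
    E=f["extrinsics"] if E is None else E
    d=f["depth"].astype(float); v,u=np.mgrid[0:480,0:640]
    P=np.stack([(u-f["cx"])/f["fx"]*d,-(v-f["cy"])/f["fy"]*d,-d],-1)
    W=P@E[:3,:3].T+E[:3,3]; W[d==0]=np.nan
    return W
def proj(f,p,E=None):
    E=f["extrinsics"] if E is None else E
    q=np.linalg.inv(E)@np.append(p,1)
    return f["cx"]+f["fx"]*q[0]/-q[2], f["cy"]-f["fy"]*q[1]/-q[2]
def wristE(f,s):
    T=np.eye(4);T[:3,:3]=Ro.from_euler("xyz",s["ee_rot"],degrees=True).as_matrix();T[:3,3]=s["ee_pos"]
    return T@f["T_tool_cam"]
E
python3 - <<'E'
from h import *
np.set_printoptions(precision=1,suppress=True)
for n in("top","scene"):
    f=pickle.load(open(n+"0.pkl","rb"));W=pts(f)
    L={"top":[(225,280),(222,279),(247,245),(240,265),(255,248),(218,232),(228,289),(288,276),(278,221),(508,219),(500,225),(439,212),(519,208),(527,260),(444,268),(437,92),(263,90),(340,232),(355,325),(300,300)],"scene":[(343,178),(343,185),(343,210),(343,220),(146,314),(146,322),(307,240),(343,264),(377,240),(347,200)]}[n]
    print(n)
    for u,v in L: print((u,v),W[v,u])
for n,c,k in(("top",(170,190,340,310),4),("top",(420,190,540,280),6),("scene",(290,160,400,280),5),("scene",(100,270,220,360),6)):
    f=pickle.load(open(n+"0.pkl","rb"));x0,y0,x1,y1=c
    cv2.imwrite(f"pics/c_{n}_{x0}.png",cv2.resize(f["image"][y0:y1,x0:x1,::-1],None,fx=k,fy=k,interpolation=cv2.INTER_CUBIC))
E
```

```text
top
(225, 280) [457.8 209.7 144.9]
(222, 279) [459.8 215.1 140. ]
(247, 245) [514.5 179.5 121. ]
(240, 265) [485.6 193.8  96.1]
(255, 248) [512.5 169.2  99.6]
(218, 232) [554.1 244.4  15.6]
(228, 289) [452.2 225.1  18.7]
(288, 276) [473.2 120.1  18.9]
(278, 221) [573.2 137.6  10.9]
(508, 219) [ 560.  -257.    65.9]
(500, 225) [ 556.  -254.9   30.9]
(439, 212) [ 587.  -155.4    1.8]
(519, 208) [ 588.4 -295.1   19.9]
(527, 260) [ 496.5 -309.5    1.2]
(444, 268) [ 482.7 -154.6   19.8]
(437, 92) [ 777.7 -141.    94.4]
(263, 90) [798.1 159.2  66.8]
(340, 232) [550.5  26.8  16.6]
(355, 325) [386.4   4.7  16.9]
(300, 300) [431.9 100.   -1.3]
scene
(343, 178) [467.1 210.2 140. ]
(343, 185) [467.8 210.9 122.2]
(343, 210) [524.9 175.7 106.9]
(343, 220) [536.  169.7  90.6]
(146, 314) [ 569.  -261.5   67.2]
(146, 322) [ 573.3 -265.4   52.5]
(307, 240) [480.6 117.1  16.1]
(343, 264) [580.1 146.7  13. ]
(377, 240) [537.8 264.1  -1.6]
(347, 200) [515.7 190.4 121.1]
```

```bash
cd pics; python3 -c "
import cv2,numpy as np
a=[cv2.resize(cv2.imread(n),(400,300)) for n in ('c_top_170.png','c_top_420.png','c_scene_290.png','c_scene_100.png')]
cv2.imwrite('m0.png',np.vstack([np.hstack(a[:2]),np.hstack(a[2:])]))"
```

```text
(no output)
```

View pics/m0.png

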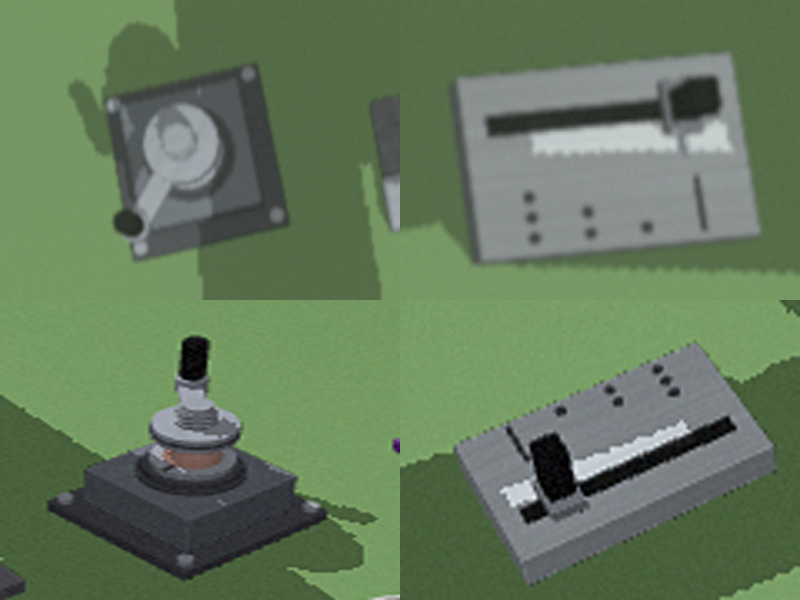

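Emit:
servo_tool(
  motion=[8,16,15,0,0,0.04,55,16,33,15,0,0,0.077,55,16,34,10,0,0,0.077,55,16,34,10,0,0,0.077,55,16,34,0,0,0,0.077,55,16,34,0,0,0,0.077,55,16,34,0,0,0,0.077,55,16,34,0,0,0,0.077,55,16,34,0,0,0,0.077,55,16,34,0,0,0,0.077,55],
)

```text
time_s: 0.98
ee_pos: [293.7, -234.5, 282.9]
ee_rot: [-180.0, -0.0, -33.6]
force: [0.8, 0.7, 0.3]
gripper_width: 50.3
```

Emit:
servo_tool(
  motion=[16,34,0,0,0,0.077,55,16,34,0,0,0,0.077,55,16,34,0,0,0,0.077,55,16,34,0,0,0,0.077,55,16,34,0,0,0,0.077,55,16,34,0,0,0,0.077,55,16,34,0,0,0,0.077,55,16,34,0,0,0,0.077,55,17,34,0,0,0,0.077,55,17,34,0,0,0,0.077,55],
)

```text
time_s: 1.82
ee_pos: [455.8, 105.7, 282.9]
ee_rot: [180.0, 0.0, 10.6]
force: [0.2, -0.9, -0.5]
gripper_width: 50.1
```

Emit:
servo_tool(
  motion=[20,34,-8,0,0,0.077,55,18,34,-8,0,0,0.077,55,8,15,-8,0,0,0.077,55,0,0,-4,0,0,0,55,0,0,0,0,0,0,55,0,0,0,0,0,0,55],
)

```text
time_s: 2.32
ee_pos: [500.9, 185.8, 254.7]
ee_rot: [180.0, 0.1, 23.5]
force: [-0.8, 0.5, 0.1]
gripper_width: 50.3
```

```bash
cat > snap.py <<'E'
import sys
from h import *
from workcell import sensors, grab_frame
i=sys.argv[1]
s=sensors.state(); f=grab_frame("wrist"); f["state"]=s
pickle.dump(f,open(f"w{i}.pkl","wb")); cv2.imwrite(f"pics/w{i}.png",f["image"][:,:,::-1])
print(s["time_s"],s["ee_pos"],s["ee_rot"],s["force"],s["qpos"],s["gripper_width"])
E
python3 snap.py 1
```

```text
2.3167 [500.89336071 185.79595849 254.73149436] [1.79976460e+02 8.96399992e-02 2.35224838e+01] [-0.84150785  0.53471462  0.13234693] [ 1.91358318e+01  1.39047786e+01  9.27073837e+01 -3.16337548e-02
  7.34754170e+01 -4.37764975e+00] 50.298971175162585
```

View pics/w1.png

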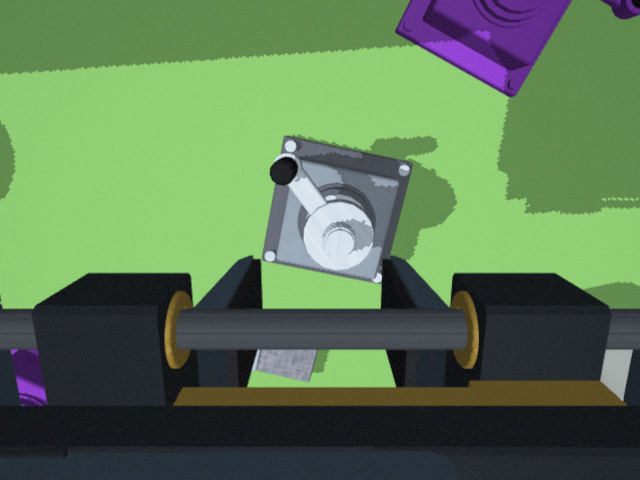

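The wrist view shows the knob top at (284,170), the spindle top at (340,241), the ring around (340,237), and the brush handle edge below (285,360). I'll fit the geometry from it.

Run:
```python
from h import *
np.set_printoptions(precision=1,suppress=True)
f=pickle.load(open("w1.pkl","rb"));E=wristE(f,f["state"]);W=pts(f,E);np.save("W1.npy",W)
img=f["image"]
x0,y0,x1,y1=240,120,430,290
cv2.imwrite("pics/w1c.png",cv2.resize(img[y0:y1,x0:x1,::-1],None,fx=4,fy=4,interpolation=cv2.INTER_CUBIC)[:600,:800])
sub=W[y0:y1,x0:x1].reshape(-1,3); 
h,e=np.histogram(sub[:,2],bins=np.arange(-4,160,2)); print([(int(a),int(b)) for a,b in zip(e,h) if b>15])
for lo,hi,nm in((135,150,"knobtop"),(117,126,"spindle"),(95.5,103,"ringtop")):
    m=(W[...,2]>lo)&(W[...,2]<hi); m[:y0]=0;m[y1:]=0;m[:,:x0]=0;m[:,x1:]=0
    n,l,st,c=cv2.connectedComponentsWithStats(m.astype(np.uint8)); k=1+np.argmax(st[1:,4]); mm=l==k
    P=W[mm]; (c,r)=cv2.minEnclosingCircle(P[:,:2].astype(np.float32))
    print(nm,mm.sum(),"med",np.median(P,0),"circ",c,r)
for v in(241,237): print(W[v,340],)
```

```text
[(-4, 25), (-2, 4983), (0, 8819), (2, 267), (8, 39), (10, 1619), (12, 2355), (14, 101), (16, 271), (18, 83), (20, 17), (24, 18), (30, 17), (34, 19), (36, 18), (40, 16), (42, 18), (44, 22), (46, 120), (48, 1873), (50, 2827), (52, 383), (54, 87), (58, 152), (60, 255), (62, 19), (64, 20), (66, 128), (68, 24), (94, 27), (96, 92), (98, 422), (100, 600), (102, 2282), (104, 544), (106, 65), (110, 38), (112, 16), (114, 22), (116, 96), (118, 143), (120, 210), (122, 424), (140, 93), (142, 384), (144, 36)]
knobtop 532 med [461.4 214.3 142.8] circ (461.2975769042969, 213.75584411621094) 7.907303333282471
spindle 808 med [514.  183.5 122.1] circ (514.5037231445312, 182.57423400878906) 11.6096830368042
ringtop 1253 med [486.8 202.5 100.2] circ (503.2861022949219, 199.45420837402344) 36.90293884277344
[514.5 183.6 122.2]
[513.2 186.4 123.3]
```

View pics/w1c.png

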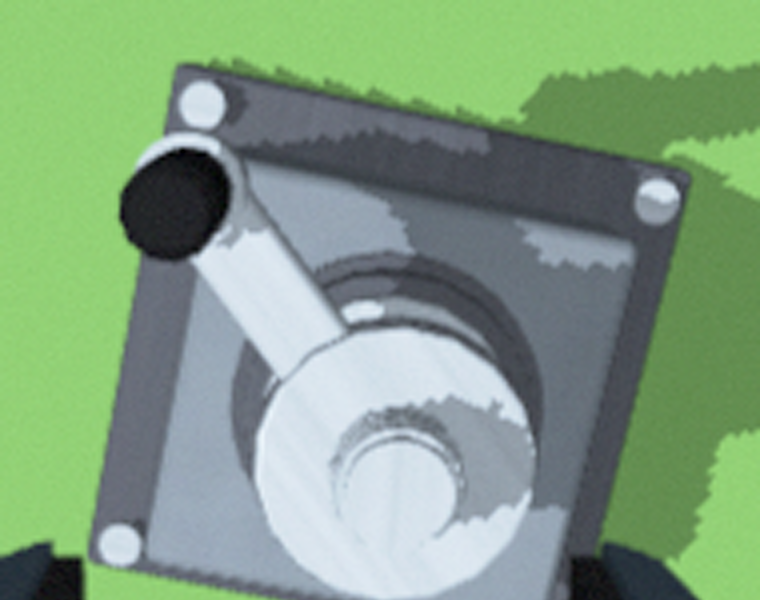

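Emit:
servo_tool(
  motion=[-20,14,0,0,0,0,55,-19.6,14,0,0,0,0,55,0,0,-25,0,0,0,55,0,0,-35,0,0,0,55,0,0,-25,0,0,0,55,0,0,-15,0,0,0,55,0,0,0,0,0,0,55,0,0,0,0,0,0,55],
)

```text
time_s: 3.03
ee_pos: [461.9, 213.7, 155.6]
ee_rot: [180.0, -0.0, 23.5]
force: [0.8, 0.3, 0.7]
gripper_width: 50.1
```

```bash
python3 snap.py 2
python3 - <<'E'
from workcell import grab_frame
import cv2
f=grab_frame("scene"); cv2.imwrite("pics/s2.png",cv2.resize(f["image"][120:290,250:450,::-1],None,fx=3,fy=3))
E
```

```text
3.0333 [461.92485959 213.70856857 155.58733934] [ 1.79993720e+02 -5.47668556e-03  2.34968959e+01] [0.80692807 0.34214539 0.68136999] [ 2.35367328e+01  1.61349595e+01  1.04892995e+02 -7.33333273e-03
  5.89665735e+01  4.36175388e-02] 50.12727887978796
```

View pics/w2.png

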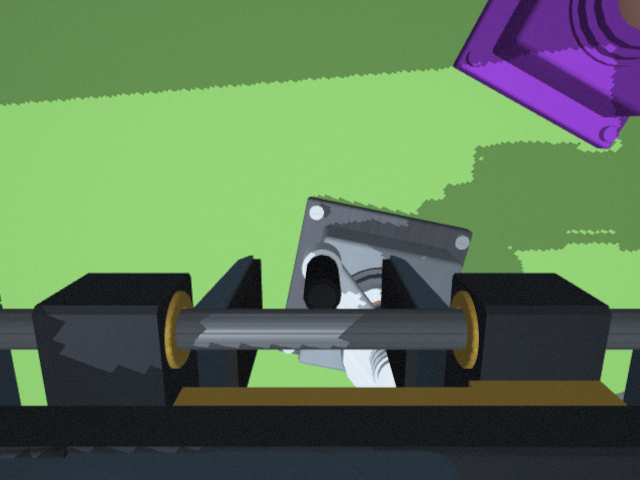

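View pics/s2.png

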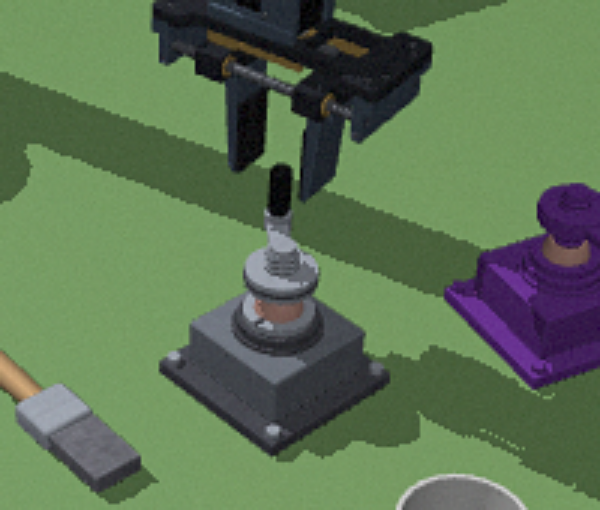

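Emit:
servo_tool(
  motion=[0,0,-16,0,0,0,55,0,0,-12,0,0,0,55,0,0,0,0,0,0,55,0,0,0,0,0,0,15,0,0,0,0,0,0,10,0,0,0,0,0,0,5,0,0,0,0,0,0,5,0,0,0,0,0,0,5],
  newtons=25,
)

```text
time_s: 3.8
ee_pos: [462.3, 214.9, 127.6]
ee_rot: [-180.0, -0.1, 23.6]
force: [-0.7, -0.3, 0.3]
gripper_width: 20.3
```

Run:
```python
from workcell import sensors
for i in range(2):
    s=sensors.state(); print(s['time_s'],s['ee_pos'],s['force'],s['torque'],s['gripper_width'])
```

```text
3.8 [462.3266722  214.86426768 127.60692988] [-0.749377   -0.34703082  0.25549818] [ 0.02253239 -0.11519166  0.01152993] 20.293090505279864
3.8 [462.3266722  214.86426768 127.60692988] [-0.749377   -0.34703082  0.25549818] [ 0.02253239 -0.11519166  0.01152993] 20.293090505279864
```

Emit:
servo_tool(
  motion=[0,0,0,0,0,0,2,0,0,0,0,0,0,2,0,0,0,0,0,0,2],
)

```text
time_s: 4.05
ee_pos: [462.0, 214.8, 127.2]
ee_rot: [-180.0, -0.0, 23.6]
force: [-0.6, -0.1, 1.2]
gripper_width: 15.1
```

```bash
cat > arc.py <<'E'
import sys,numpy as np
th,step,n=map(float,sys.argv[1:4]); R=62
t=np.radians(th-step*np.arange(int(n)+1)); P=R*np.c_[np.cos(t),np.sin(t)]
for k in range(0,int(n),10):
    D=np.diff(np.round(P[k:k+11],1),axis=0)
    print("th",th-step*k,"->",th-step*min(k+10,n)); print(", ".join(f"{a:.1f}, {b:.1f}, {-5*step/360:.2f}, 0, 0, 0, 2" for a,b in D))
E
python3 arc.py 149 6 10
```

```text
th 149.0 -> 89.0
3.6, 5.4, -0.08, 0, 0, 0, 2, 4.2, 5.0, -0.08, 0, 0, 0, 2, 4.6, 4.5, -0.08, 0, 0, 0, 2, 5.1, 4.0, -0.08, 0, 0, 0, 2, 5.5, 3.4, -0.08, 0, 0, 0, 2, 5.9, 2.9, -0.08, 0, 0, 0, 2, 6.1, 2.2, -0.08, 0, 0, 0, 2, 6.3, 1.6, -0.08, 0, 0, 0, 2, 6.4, 0.9, -0.08, 0, 0, 0, 2, 6.5, 0.2, -0.08, 0, 0, 0, 2
```

Emit:
servo_tool(
  motion=[3.6,5.4,-0.08,0,0,0,2,4.2,5.0,-0.08,0,0,0,2,4.6,4.5,-0.08,0,0,0,2,5.1,4.0,-0.08,0,0,0,2,5.5,3.4,-0.08,0,0,0,2],
)

```text
time_s: 4.47
ee_pos: [485.6, 237.7, 126.6]
ee_rot: [-180.0, -0.0, 23.6]
force: [-1.8, -1.3, 2.6]
gripper_width: 15.1
```

Emit:
servo_tool(
  motion=[5.9,2.9,-0.08,0,0,0,2,6.1,2.2,-0.08,0,0,0,2,6.3,1.6,-0.08,0,0,0,2,6.4,0.9,-0.08,0,0,0,2,6.5,0.2,-0.08,0,0,0,2],
)

```text
time_s: 4.88
ee_pos: [516.9, 245.2, 126.2]
ee_rot: [-180.0, -0.0, 23.6]
force: [-1.5, 0.3, 3.5]
gripper_width: 15.4
```

```bash
python3 arc.py 89 8 40
```

```text
th 89.0 -> 9.0
8.6, -0.8, -0.11, 0, 0, 0, 2, 8.4, -1.9, -0.11, 0, 0, 0, 2, 8.1, -3.1, -0.11, 0, 0, 0, 2, 7.6, -4.2, -0.11, 0, 0, 0, 2, 6.9, -5.2, -0.11, 0, 0, 0, 2, 6.1, -6.1, -0.11, 0, 0, 0, 2, 5.2, -6.9, -0.11, 0, 0, 0, 2, 4.2, -7.6, -0.11, 0, 0, 0, 2, 3.1, -8.1, -0.11, 0, 0, 0, 2, 1.9, -8.4, -0.11, 0, 0, 0, 2
th 9.0 -> -71.0
0.8, -8.6, -0.11, 0, 0, 0, 2, -0.5, -8.7, -0.11, 0, 0, 0, 2, -1.6, -8.4, -0.11, 0, 0, 0, 2, -2.8, -8.2, -0.11, 0, 0, 0, 2, -4.0, -7.7, -0.11, 0, 0, 0, 2, -4.9, -7.1, -0.11, 0, 0, 0, 2, -5.9, -6.3, -0.11, 0, 0, 0, 2, -6.7, -5.5, -0.11, 0, 0, 0, 2, -7.5, -4.4, -0.11, 0, 0, 0, 2, -7.9, -3.4, -0.11, 0, 0, 0, 2
th -71.0 -> -151.0
-8.4, -2.3, -0.11, 0, 0, 0, 2, -8.6, -1.0, -0.11, 0, 0, 0, 2, -8.6, 0.1, -0.11, 0, 0, 0, 2, -8.5, 1.4, -0.11, 0, 0, 0, 2, -8.3, 2.5, -0.11, 0, 0, 0, 2, -7.9, 3.7, -0.11, 0, 0, 0, 2, -7.2, 4.7, -0.11, 0, 0, 0, 2, -6.5, 5.7, -0.11, 0, 0, 0, 2, -5.7, 6.5, -0.11, 0, 0, 0, 2, -4.7, 7.2, -0.11, 0, 0, 0, 2
th -151.0 -> -231.0
-3.7, 7.9, -0.11, 0, 0, 0, 2, -2.5, 8.3, -0.11, 0, 0, 0, 2, -1.4, 8.5, -0.11, 0, 0, 0, 2, -0.1, 8.6, -0.11, 0, 0, 0, 2, 1.0, 8.6, -0.11, 0, 0, 0, 2, 2.3, 8.4, -0.11, 0, 0, 0, 2, 3.4, 7.9, -0.11, 0, 0, 0, 2, 4.4, 7.5, -0.11, 0, 0, 0, 2, 5.5, 6.7, -0.11, 0, 0, 0, 2, 6.3, 5.9, -0.11, 0, 0, 0, 2
```

Emit:
servo_tool(
  motion=[8.6,-0.8,0,0,0,0,2,8.4,-1.9,0,0,0,0,2,8.1,-3.1,-0.1,0,0,0,2,7.6,-4.2,-0.1,0,0,0,2,6.9,-5.2,-0.1,0,0,0,2],
)

```text
time_s: 5.3
ee_pos: [556.9, 229.3, 125.8]
ee_rot: [-180.0, -0.0, 23.6]
force: [-0.6, 1.3, 2.2]
gripper_width: 15.4
```

Emit:
servo_tool(
  motion=[6.1,-6.1,-0.1,0,0,0,2,5.2,-6.9,-0.1,0,0,0,2,4.2,-7.6,-0.1,0,0,0,2,3.1,-8.1,-0.1,0,0,0,2,1.9,-8.4,-0.1,0,0,0,2],
)

```text
time_s: 5.72
ee_pos: [577.0, 191.6, 125.4]
ee_rot: [180.0, -0.1, 23.6]
force: [0.7, 2.5, 2.4]
gripper_width: 15.3
```

Emit:
servo_tool(
  motion=[0.8,-8.6,-0.1,0,0,0,2,-0.5,-8.7,-0.1,0,0,0,2,-1.6,-8.4,-0.11,0,0,0,2,-2.8,-8.2,-0.11,0,0,0,2,-4.0,-7.7,-0.11,0,0,0,2,-4.9,-7.1,-0.11,0,0,0,2,-5.9,-6.3,-0.11,0,0,0,2,-6.7,-5.5,-0.11,0,0,0,2,-7.5,-4.4,-0.11,0,0,0,2,-7.9,-3.4,-0.11,0,0,0,2],
)

```text
time_s: 6.55
ee_pos: [534.5, 123.8, 124.3]
ee_rot: [-180.0, -0.0, 23.6]
force: [1.5, 2.8, 0.9]
gripper_width: 15.1
```

Emit:
servo_tool(
  motion=[-8.4,-2.3,-0.11,0,0,0,2,-8.6,-1.0,-0.11,0,0,0,2,-8.6,0.1,-0.11,0,0,0,2,-8.5,1.4,-0.11,0,0,0,2,-8.3,2.5,-0.11,0,0,0,2],
)

```text
time_s: 6.97
ee_pos: [492.4, 125.2, 123.8]
ee_rot: [180.0, -0.1, 23.6]
force: [2.6, 3.1, 0.0]
gripper_width: 15.5
```

```bash
python3 snap.py 3
python3 - <<'E'
from workcell import grab_frame
from h import *
f=grab_frame("scene"); pickle.dump(f,open("s3.pkl","wb")); W=pts(f)
cv2.imwrite("pics/s3.png",cv2.resize(f["image"][140:280,270:420,::-1],None,fx=4,fy=4,interpolation=cv2.INTER_CUBIC))
f=grab_frame("top"); pickle.dump(f,open("t3.pkl","wb"))
cv2.imwrite("pics/t3.png",cv2.resize(f["image"][190:310,170:340,::-1],None,fx=4,fy=4,interpolation=cv2.INTER_CUBIC))
E
```

```text
6.9667 [492.4483075  125.19988346 123.82563974] [ 1.79989474e+02 -7.15081954e-02  2.36031698e+01] [2.55411456 3.13832476 0.01630234] [ 1.29659912e+01  1.79870320e+01  1.07516565e+02  3.50963700e-03
  5.44241810e+01 -1.06392121e+01] 15.46533469158764
```

View pics/s3.png

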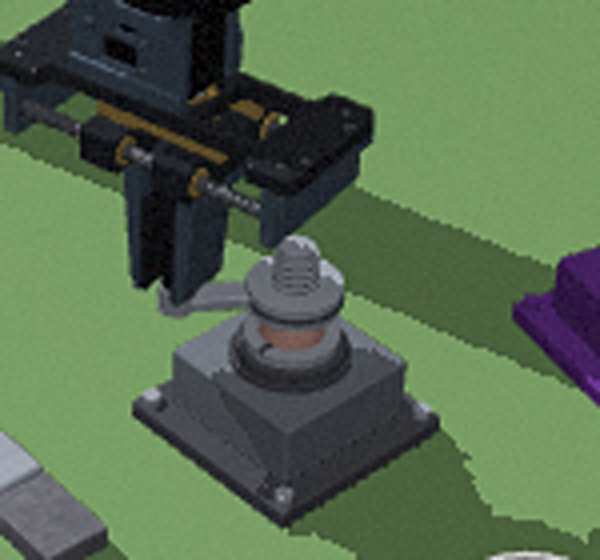

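View pics/w3.png

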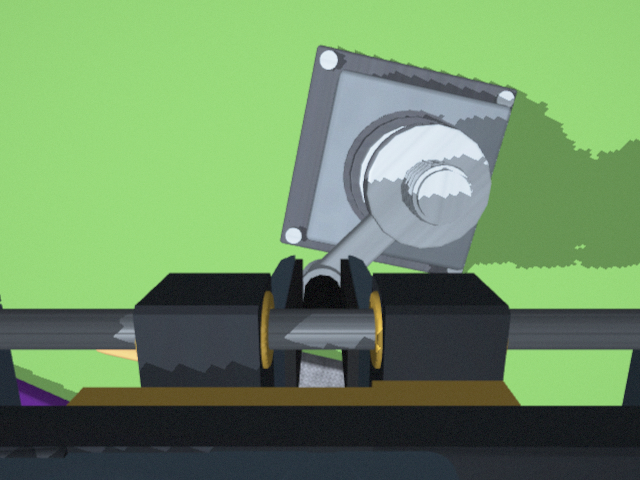

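The wrist view shows the ring at (430,185) and the spindle top at (445,193), both clear. I'll measure the ring's height relative to the known spindle top (122) and stand top (50).

```bash
cat > ring.py <<'E'
import sys
from h import *
f=pickle.load(open(sys.argv[1],"rb"));W=pts(f,wristE(f,f["state"]))
z=W[...,2][50:275,290:500].ravel()
for lo,hi in((40,56),(86,108),(115,127)):
    q=z[(z>lo)&(z<hi)];h,e=np.histogram(q,bins=np.arange(lo,hi,.5));k=np.argmax(np.convolve(h,np.ones(3),'same'))
    print(lo,len(q),"mode",e[k]+.25,"med near",np.median(q[abs(q-e[k]-.25)<2]))
E
python3 ring.py w3.pkl
python3 - <<'E'
from h import *
f=pickle.load(open("w1.pkl","rb"));W=pts(f,wristE(f,f["state"]))
z=W[...,2][200:275,290:400].ravel()
for lo,hi in((40,56),(86,108),(115,127)):
    q=z[(z>lo)&(z<hi)];h,e=np.histogram(q,bins=np.arange(lo,hi,.5));k=np.argmax(h); print(lo,e[k]+.25,np.median(q[abs(q-e[k]-.25)<2]))
E
```

```text
40 13456 mode 50.25 med near 50.151838147660584
86 11515 mode 99.75 med near 99.62080216366188
115 3497 mode 122.25 med near 122.2385383455721
40 50.25 50.29899860106292
86 103.25 103.25831190543138
115 122.25 122.38165759989033
```

```bash
python3 arc.py -111 8 50
```

```text
th -111.0 -> -191.0
-7.9, 3.7, -0.11, 0, 0, 0, 2, -7.2, 4.7, -0.11, 0, 0, 0, 2, -6.5, 5.7, -0.11, 0, 0, 0, 2, -5.7, 6.5, -0.11, 0, 0, 0, 2, -4.7, 7.2, -0.11, 0, 0, 0, 2, -3.7, 7.9, -0.11, 0, 0, 0, 2, -2.5, 8.3, -0.11, 0, 0, 0, 2, -1.4, 8.5, -0.11, 0, 0, 0, 2, -0.1, 8.6, -0.11, 0, 0, 0, 2, 1.0, 8.6, -0.11, 0, 0, 0, 2
th -191.0 -> -271.0
2.3, 8.4, -0.11, 0, 0, 0, 2, 3.4, 7.9, -0.11, 0, 0, 0, 2, 4.4, 7.5, -0.11, 0, 0, 0, 2, 5.5, 6.7, -0.11, 0, 0, 0, 2, 6.3, 5.9, -0.11, 0, 0, 0, 2, 7.1, 4.9, -0.11, 0, 0, 0, 2, 7.7, 4.0, -0.11, 0, 0, 0, 2, 8.2, 2.8, -0.11, 0, 0, 0, 2, 8.4, 1.6, -0.11, 0, 0, 0, 2, 8.7, 0.5, -0.11, 0, 0, 0, 2
th -271.0 -> -351.0
8.6, -0.8, -0.11, 0, 0, 0, 2, 8.4, -1.9, -0.11, 0, 0, 0, 2, 8.1, -3.1, -0.11, 0, 0, 0, 2, 7.6, -4.2, -0.11, 0, 0, 0, 2, 6.9, -5.2, -0.11, 0, 0, 0, 2, 6.1, -6.1, -0.11, 0, 0, 0, 2, 5.2, -6.9, -0.11, 0, 0, 0, 2, 4.2, -7.6, -0.11, 0, 0, 0, 2, 3.1, -8.1, -0.11, 0, 0, 0, 2, 1.9, -8.4, -0.11, 0, 0, 0, 2
th -351.0 -> -431.0
0.8, -8.6, -0.11, 0, 0, 0, 2, -0.5, -8.7, -0.11, 0, 0, 0, 2, -1.6, -8.4, -0.11, 0, 0, 0, 2, -2.8, -8.2, -0.11, 0, 0, 0, 2, -4.0, -7.7, -0.11, 0, 0, 0, 2, -4.9, -7.1, -0.11, 0, 0, 0, 2, -5.9, -6.3, -0.11, 0, 0, 0, 2, -6.7, -5.5, -0.11, 0, 0, 0, 2, -7.5, -4.4, -0.11, 0, 0, 0, 2, -7.9, -3.4, -0.11, 0, 0, 0, 2
th -431.0 -> -511.0
-8.4, -2.3, -0.11, 0, 0, 0, 2, -8.6, -1.0, -0.11, 0, 0, 0, 2, -8.6, 0.1, -0.11, 0, 0, 0, 2, -8.5, 1.4, -0.11, 0, 0, 0, 2, -8.3, 2.5, -0.11, 0, 0, 0, 2, -7.9, 3.7, -0.11, 0, 0, 0, 2, -7.2, 4.7, -0.11, 0, 0, 0, 2, -6.5, 5.7, -0.11, 0, 0, 0, 2, -5.7, 6.5, -0.11, 0, 0, 0, 2, -4.7, 7.2, -0.11, 0, 0, 0, 2
```

Emit:
servo_tool(
  motion=[-7.9,3.9,-0.11,0,0,0,2,-7.2,4.9,-0.11,0,0,0,2,-6.5,5.8,-0.11,0,0,0,2,-5.7,6.5,-0.11,0,0,0,2,-4.7,7.2,-0.11,0,0,0,2,-3.7,7.9,-0.11,0,0,0,2,-2.5,8.3,-0.11,0,0,0,2,-1.4,8.5,-0.11,0,0,0,2,-0.1,8.6,-0.11,0,0,0,2,1.0,8.6,-0.11,0,0,0,2],
)

```text
time_s: 7.95
ee_pos: [454.3, 195.6, 122.6]
ee_rot: [179.9, 0.0, 23.7]
force: [5.7, -2.7, -0.8]
gripper_width: 15.1
```

Emit:
servo_tool(
  motion=[2.3,8.4,-0.11,0,0,0,2,3.4,7.9,-0.11,0,0,0,2,4.4,7.5,-0.11,0,0,0,2,5.5,6.7,-0.11,0,0,0,2,6.3,5.9,-0.11,0,0,0,2,7.1,4.9,-0.11,0,0,0,2,7.7,4.0,-0.11,0,0,0,2,8.2,2.8,-0.11,0,0,0,2,8.4,1.6,-0.11,0,0,0,2,8.7,0.5,-0.11,0,0,0,2],
)

```text
time_s: 8.78
ee_pos: [516.0, 245.4, 121.2]
ee_rot: [-180.0, 0.1, 23.6]
force: [-1.9, -2.1, 2.3]
gripper_width: 15.2
```

Emit:
servo_tool(
  motion=[8.6,-0.8,-0.11,0,0,0,2,8.4,-1.9,-0.11,0,0,0,2,8.1,-3.1,-0.11,0,0,0,2,7.6,-4.2,-0.11,0,0,0,2,6.9,-5.2,-0.11,0,0,0,2,6.1,-6.1,-0.11,0,0,0,2,5.2,-6.9,-0.11,0,0,0,2,4.2,-7.6,-0.11,0,0,0,2,3.1,-8.1,-0.11,0,0,0,2,1.9,-8.4,-0.11,0,0,0,2],
)

```text
time_s: 9.62
ee_pos: [576.9, 192.4, 120.5]
ee_rot: [-180.0, -0.1, 23.6]
force: [-2.1, 1.5, 0.4]
gripper_width: 15.3
```

Emit:
servo_tool(
  motion=[0.8,-8.6,-0.11,0,0,0,2,-0.5,-8.7,-0.11,0,0,0,2,-1.6,-8.4,-0.11,0,0,0,2,-2.8,-8.2,-0.11,0,0,0,2,-4.0,-7.7,-0.11,0,0,0,2,-4.9,-7.1,-0.11,0,0,0,2,-5.9,-6.3,-0.11,0,0,0,2,-6.7,-5.5,-0.11,0,0,0,2,-7.5,-4.4,-0.11,0,0,0,2,-7.9,-3.4,-0.11,0,0,0,2],
)

```text
time_s: 10.45
ee_pos: [534.9, 124.1, 119.5]
ee_rot: [180.0, -0.1, 23.6]
force: [1.2, 1.8, 0.0]
gripper_width: 15.3
```

Emit:
servo_tool(
  motion=[-8.4,-2.3,-0.11,0,0,0,2,-8.6,-1.0,-0.11,0,0,0,2,-8.6,0.1,-0.11,0,0,0,2,-8.5,1.4,-0.11,0,0,0,2,-8.3,2.5,-0.11,0,0,0,2],
)

```text
time_s: 10.87
ee_pos: [492.1, 125.5, 118.9]
ee_rot: [180.0, -0.0, 23.6]
force: [1.4, 1.3, -0.9]
gripper_width: 15.1
```

```bash
python3 snap.py 4;python3 ring.py w4.pkl; python3 arc.py -471 8 20
```

```text
10.8667 [492.14115455 125.4674404  118.89190776] [ 1.79981677e+02 -2.88451524e-02  2.36123409e+01] [ 1.3570263   1.3212281  -0.93690852] [ 1.30128936e+01  1.83110018e+01  1.07882317e+02 -1.57489895e-02
  5.37749593e+01 -1.05901392e+01] 15.118797406759223
40 14314 mode 50.25 med near 50.17458573681088
86 11358 mode 94.75 med near 94.59442599860745
115 3614 mode 122.25 med near 122.25016669338618
th -471.0 -> -551.0
-7.9, 3.7, -0.11, 0, 0, 0, 2, -7.2, 4.7, -0.11, 0, 0, 0, 2, -6.5, 5.7, -0.11, 0, 0, 0, 2, -5.7, 6.5, -0.11, 0, 0, 0, 2, -4.7, 7.2, -0.11, 0, 0, 0, 2, -3.7, 7.9, -0.11, 0, 0, 0, 2, -2.5, 8.3, -0.11, 0, 0, 0, 2, -1.4, 8.5, -0.11, 0, 0, 0, 2, -0.1, 8.6, -0.11, 0, 0, 0, 2, 1.0, 8.6, -0.11, 0, 0, 0, 2
th -551.0 -> -631.0
2.3, 8.4, -0.11, 0, 0, 0, 2, 3.4, 7.9, -0.11, 0, 0, 0, 2, 4.4, 7.5, -0.11, 0, 0, 0, 2, 5.5, 6.7, -0.11, 0, 0, 0, 2, 6.3, 5.9, -0.11, 0, 0, 0, 2, 7.1, 4.9, -0.11, 0, 0, 0, 2, 7.7, 4.0, -0.11, 0, 0, 0, 2, 8.2, 2.8, -0.11, 0, 0, 0, 2, 8.4, 1.6, -0.11, 0, 0, 0, 2, 8.7, 0.5, -0.11, 0, 0, 0, 2
```

Emit:
servo_tool(
  motion=[-7.9,3.7,-0.11,0,0,0,2,-7.2,4.7,-0.11,0,0,0,2,-6.5,5.7,-0.11,0,0,0,2,-5.7,6.5,-0.11,0,0,0,2,-4.7,7.2,-0.11,0,0,0,2],
)

```text
time_s: 11.33
ee_pos: [460.5, 153.9, 118.3]
ee_rot: [180.0, -0.0, 23.6]
force: [3.3, 0.7, -0.2]
gripper_width: 15.4
```

Emit:
servo_tool(
  motion=[-3.7,7.9,-0.11,0,0,0,2],
)

```text
time_s: 11.42
ee_pos: [457.0, 161.9, 118.2]
ee_rot: [180.0, -0.0, 23.6]
force: [4.2, -0.3, -0.5]
gripper_width: 15.7
```

Emit:
servo_tool(
  motion=[-2.5,8.3,-0.11,0,0,0,2],
)

```text
time_s: 11.5
ee_pos: [454.6, 170.2, 118.0]
ee_rot: [180.0, -0.0, 23.6]
force: [3.7, -2.2, -1.3]
gripper_width: 15.4
```

Emit:
servo_tool(
  motion=[-1.4,8.5,-0.11,0,0,0,2],
)

```text
time_s: 11.58
ee_pos: [453.3, 178.7, 117.9]
ee_rot: [180.0, -0.0, 23.6]
force: [4.2, -0.9, -0.2]
gripper_width: 15.5
```

Emit:
servo_tool(
  motion=[0.2,8.6,-0.11,0,0,0,2],
)

```text
time_s: 11.67
ee_pos: [453.4, 187.2, 117.8]
ee_rot: [180.0, 0.0, 23.6]
force: [3.4, -2.4, 0.5]
gripper_width: 14.8
```

Emit:
servo_tool(
  motion=[1.3,8.6,-0.11,0,0,0,2],
)

```text
time_s: 11.75
ee_pos: [454.5, 195.7, 117.6]
ee_rot: [180.0, 0.1, 23.6]
force: [2.1, -1.7, 0.7]
gripper_width: 15.7
```

Emit:
servo_tool(
  motion=[2.3,8.4,-0.11,0,0,0,2],
)

```text
time_s: 11.83
ee_pos: [456.8, 204.1, 117.5]
ee_rot: [180.0, 0.1, 23.6]
force: [3.3, -3.0, 1.0]
gripper_width: 15.3
```

Emit:
servo_tool(
  motion=[3.4,7.9,-0.11,0,0,0,2],
)

```text
time_s: 11.92
ee_pos: [460.2, 211.9, 117.3]
ee_rot: [180.0, 0.1, 23.6]
force: [2.8, -3.9, -0.1]
gripper_width: 15.4
```

Emit:
servo_tool(
  motion=[4.4,7.5,-0.11,0,0,0,2],
)

```text
time_s: 12.0
ee_pos: [464.8, 219.3, 117.2]
ee_rot: [180.0, 0.1, 23.6]
force: [1.7, -4.7, 1.0]
gripper_width: 15.0
```

Emit:
servo_tool(
  motion=[2.7,3.4,-0.05,0,0,0,2],
)

```text
time_s: 12.08
ee_pos: [467.8, 223.1, 117.1]
ee_rot: [-180.0, 0.1, 23.6]
force: [0.9, -2.7, 0.8]
gripper_width: 15.4
```

Emit:
servo_tool(
  motion=[2.8,3.3,-0.05,0,0,0,2],
)

```text
time_s: 12.17
ee_pos: [470.2, 225.9, 117.0]
ee_rot: [180.0, 0.1, 23.6]
force: [0.6, -3.8, 1.4]
gripper_width: 15.3
```

Emit:
servo_tool(
  motion=[3.1,3.1,-0.05,0,0,0,2],
)

```text
time_s: 12.25
ee_pos: [473.2, 228.7, 117.0]
ee_rot: [-180.0, 0.1, 23.6]
force: [0.2, -3.1, 1.4]
gripper_width: 15.5
```

Emit:
servo_tool(
  motion=[3.3,2.8,-0.05,0,0,0,2],
)

```text
time_s: 12.33
ee_pos: [476.4, 231.5, 117.0]
ee_rot: [-180.0, 0.1, 23.6]
force: [-0.9, -1.5, 1.7]
gripper_width: 15.2
```

Emit:
servo_tool(
  motion=[3.5,2.6,-0.05,0,0,0,2],
)

```text
time_s: 12.42
ee_pos: [480.0, 234.1, 117.0]
ee_rot: [-180.0, 0.1, 23.6]
force: [-0.3, -2.3, 1.0]
gripper_width: 15.3
```

Emit:
servo_tool(
  motion=[3.6,2.4,-0.05,0,0,0,2],
)

```text
time_s: 12.5
ee_pos: [483.7, 236.5, 116.9]
ee_rot: [-180.0, 0.1, 23.6]
force: [-0.1, -2.3, 1.2]
gripper_width: 15.3
```

Emit:
servo_tool(
  motion=[3.8,2.1,-0.05,0,0,0,2],
)

```text
time_s: 12.58
ee_pos: [487.6, 238.7, 116.8]
ee_rot: [-180.0, 0.1, 23.6]
force: [-1.1, -2.5, 0.6]
gripper_width: 15.5
```

Emit:
servo_tool(
  motion=[0,0,0,0,0,0,2],
)

```text
time_s: 12.67
ee_pos: [488.3, 239.0, 116.9]
ee_rot: [-180.0, -0.0, 23.6]
force: [0.4, -1.0, 1.4]
gripper_width: 15.6
```

Emit:
servo_tool(
  motion=[3.9,1.8,-0.05,0,0,0,2],
)

```text
time_s: 12.75
ee_pos: [490.9, 240.2, 116.7]
ee_rot: [-180.0, 0.1, 23.6]
force: [-1.1, -1.6, 1.5]
gripper_width: 15.5
```

Emit:
servo_tool(
  motion=[4.0,1.6,-0.05,0,0,0,2],
)

```text
time_s: 12.83
ee_pos: [495.4, 241.9, 116.8]
ee_rot: [-180.0, 0.0, 23.6]
force: [-0.7, -2.4, 0.8]
gripper_width: 15.4
```

Emit:
servo_tool(
  motion=[4.1,1.3,-0.05,0,0,0,2],
)

```text
time_s: 12.92
ee_pos: [499.3, 243.2, 116.6]
ee_rot: [-180.0, 0.1, 23.6]
force: [-4.3, -2.1, 1.4]
gripper_width: 15.0
```

Emit:
servo_tool(
  motion=[2.1,0.5,-0.02,0,0,0,2],
)

```text
time_s: 13.0
ee_pos: [501.1, 243.6, 116.5]
ee_rot: [-180.0, 0.2, 23.6]
force: [-5.1, -2.2, 3.0]
gripper_width: 15.2
```

Emit:
servo_tool(
  motion=[0,0,0,0,0,0,2],
)

```text
time_s: 13.08
ee_pos: [501.0, 243.6, 116.5]
ee_rot: [-180.0, 0.2, 23.6]
force: [-4.4, -2.5, 3.1]
gripper_width: 15.4
```

Emit:
servo_tool(
  motion=[0,0,0,0,0,0,2],
)

```text
time_s: 13.17
ee_pos: [500.8, 243.5, 116.5]
ee_rot: [-180.0, 0.1, 23.6]
force: [-4.5, -1.9, 2.5]
gripper_width: 15.3
```

Emit:
servo_tool(
  motion=[2.0,0.4,0,0,0,0,2,0,0,0,0,0,0,2],
)

```text
time_s: 13.33
ee_pos: [502.4, 243.9, 116.5]
ee_rot: [-180.0, 0.2, 23.6]
force: [-5.6, -2.7, 2.5]
gripper_width: 15.1
```

```bash
python3 snap.py 5
python3 - <<'E'
from h import *
import numpy as np
s=pickle.load(open("w5.pkl","rb"))["state"]["ee_pos"]
for A in((514.6,182.5),(515,183)):
    a=np.degrees(np.arctan2(s[1]-A[1],s[0]-A[0])); b=np.degrees(np.arctan2(214.2-A[1],461.7-A[0])); print(a,b,(b-a+720)/360, 'minus spring')
f=pickle.load(open("w5.pkl","rb"));W=pts(f,wristE(f,f["state"]))
z=W[...,2].ravel()
for lo,hi in((40,56),(84,108),(115,127)):
    q=z[(z>lo)&(z<hi)];h,e=np.histogram(q,bins=np.arange(lo,hi,.5));print(lo,[(x,int(n)) for x,n in zip(e,h) if n>150])
E
```

```text
13.3333 [502.43946534 243.90921597 116.53089931] [-179.96584779    0.18312608   23.59179154] [-5.62613603 -2.68042948  2.49610834] [2.46930676e+01 2.25911621e+01 1.01309465e+02 4.52831448e-02
 5.62818169e+01 1.07613362e+00] 15.129245465279883
101.20106163515929 149.0681098603655 2.132964022847795 minus spring
101.6520439936983 149.65675111576044 2.133346408672395 minus spring
40 [(np.float64(47.5), 157), (np.float64(48.0), 288), (np.float64(48.5), 601), (np.float64(49.0), 1363), (np.float64(49.5), 2159), (np.float64(50.0), 2444), (np.float64(50.5), 1672), (np.float64(51.0), 718), (np.float64(51.5), 250), (np.float64(52.0), 212), (np.float64(52.5), 320), (np.float64(53.0), 352), (np.float64(53.5), 275)]
84 [(np.float64(92.0), 212), (np.float64(92.5), 278), (np.float64(93.0), 186)]
115 []
```

View pics/w5.png

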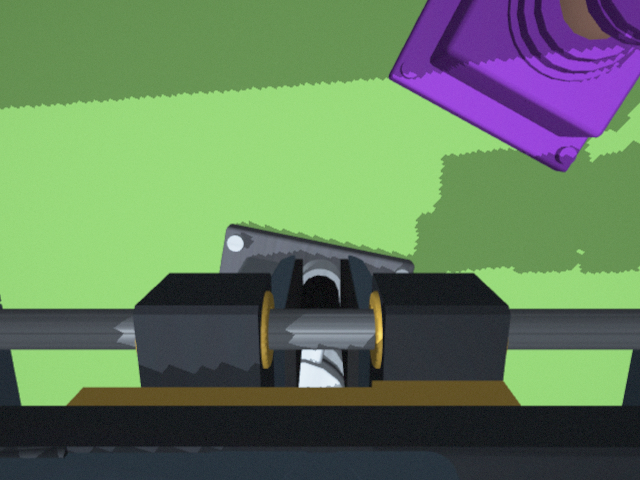

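Emit:
servo_tool(
  motion=[0,0,0,0,0,0,15,0,0,0,0,0,0,30,0,0,0,0,0,0,45,0,0,0,0,0,0,55,0,0,0,0,0,0,55,0,0,15,0,0,0,55,0,0,30,0,0,0,55,0,0,40,0,0,0,55,0,0,40,0,0,0,55,0,0,10,0,0,0,55],
)

```text
time_s: 14.22
ee_pos: [507.6, 246.0, 259.1]
ee_rot: [-180.0, -0.9, 23.6]
force: [0.4, 0.5, 1.4]
gripper_width: 50.0
```

Emit:
servo_tool(
  motion=[0,-25,0,0,0,0,55,0,-25,0,0,0,0,55,0,0,0,0,0,0,55,0,0,0,0,0,0,55],
)

```text
time_s: 14.55
ee_pos: [504.6, 193.8, 252.2]
ee_rot: [-180.0, -0.2, 23.5]
force: [0.3, 0.1, -0.8]
gripper_width: 50.1
```

```bash
python3 snap.py 6
python3 - <<'E'
from h import *
f=pickle.load(open("w6.pkl","rb"));W=pts(f,wristE(f,f["state"]))
z=W[...,2][100:300,260:420].ravel()
for lo,hi in((40,56),(84,108),(115,127),(128,150)):
    q=z[(z>lo)&(z<hi)];h,e=np.histogram(q,bins=np.arange(lo,hi,.5));k=np.argmax(h);print(lo,len(q),e[k]+.25,np.median(q[abs(q-e[k]-.25)<2]))
m=(W[...,2]>127)&(W[...,2]<140);m[300:]=0;m[:,:265]=0;m[:,380:]=0;print(m.sum(),np.median(W[m],0))
E
```

```text
14.55 [504.63258368 193.82356769 252.160269  ] [-1.79987210e+02 -1.53379732e-01  2.34933904e+01] [ 0.29460809  0.09083076 -0.82235388] [ 1.97789263e+01  1.44482781e+01  9.23387790e+01  2.37293167e-02
  7.30607154e+01 -3.72136482e+00] 50.10518982276683
40 5971 50.25 50.21003504559161
84 3702 92.75 92.6722895448438
115 888 122.25 122.23920929464259
128 494 132.75 132.44970252843746
495 [494.06541434 241.12682503 132.35296899]
```

View pics/w6.png

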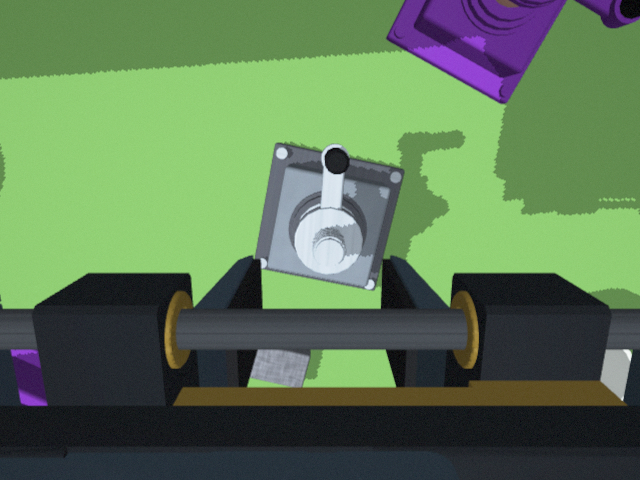

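The gauge is against the paint. It took about 2.1 turns by angle, and the 10.6 mm drop divided by 5 mm/turn gives 2.12, so the answer is 2. The knob sprang back freely. Next is the tally board.

Emit:
servo_tool(
  motion=[2,-20,0,0,0,-0.04,55,4,-38,0,0,0,-0.04,55,4,-38,0,0,0,-0.04,55,4,-38,0,0,0,-0.04,55,4,-38,0,0,0,-0.04,55,4,-38,0,0,0,-0.04,55,4,-38,0,0,0,-0.04,55,4,-38,0,0,0,-0.04,55,4,-38,0,0,0,-0.04,55,4,-38,0,0,0,-0.04,55],
)

```text
time_s: 15.43
ee_pos: [542.8, -169.0, 251.7]
ee_rot: [-180.0, -0.1, 0.6]
force: [0.1, -0.1, 0.5]
gripper_width: 50.1
```

Emit:
servo_tool(
  motion=[2,-38,-10,0,0,0,55,0,-24,-20,0,0,0,55,0,0,0,0,0,0,55,0,0,0,0,0,0,55],
)

```text
time_s: 15.77
ee_pos: [543.9, -230.0, 220.1]
ee_rot: [-179.9, 0.1, 0.6]
force: [0.0, 0.8, -0.1]
gripper_width: 49.9
```

```bash
python3 snap.py 7
python3 - <<'E'
from h import *
np.set_printoptions(precision=1,suppress=True)
f=pickle.load(open("w7.pkl","rb"));W=pts(f,wristE(f,f["state"]));np.save("W7.npy",W)
m=(W[...,2]>57)&(W[...,2]<72);m[:,:200]=0;m[:,440:]=0;m[270:]=0
P=W[m];print("grip",len(P),np.median(P,0),P.min(0),P.max(0))
E
```

```text
15.7667 [ 543.92150098 -230.0428942   220.10561075] [-1.79894173e+02  1.16813399e-01  5.90372116e-01] [ 0.00232153  0.78194522 -0.14816888] [-2.40663787e+01  2.02525813e+01  8.86223699e+01  5.00976619e-02
  7.12753673e+01 -2.46727875e+01] 49.923570094284976
grip 346 [ 562.8 -259.4   65.4] [ 553.8 -265.1   57.4] [ 572.1 -255.3   67.9]
```

View pics/w7.png

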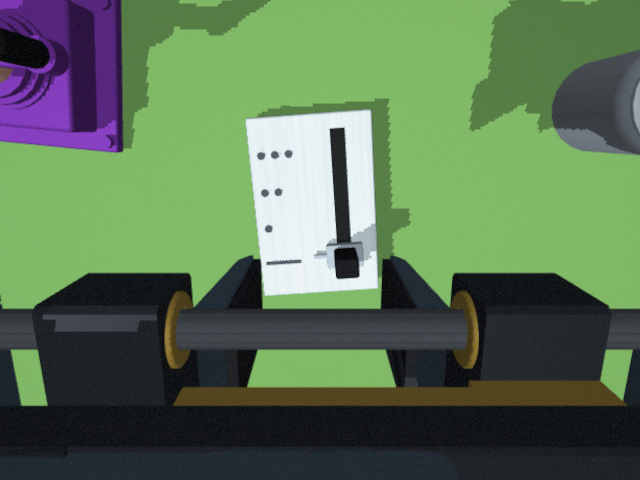

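The board is in view. The track runs from (337,130) to (344,240), the grip is at (346,262), the zero line is at (284,262), the two dots are at (265,193) and (278,192), and the tin is at (600,105).

Run:
```python
from h import *
np.set_printoptions(precision=1,suppress=True)
W=np.load("W7.npy")
for n,(u,v) in dict(tr1=(337,132),tr2=(341,200),tr3=(343,238),zeroL=(269,263),zeroR=(299,262),one=(268,229),two=(271,192),three=(275,154),cornTL=(250,122),cornTR=(367,114),cornBR=(373,284),ptr=(318,254),g1=(346,262),g2=(346,275),g3=(346,255)).items(): print(n,W[v-1:v+2,u-1:u+2].reshape(-1,3).mean(0))
```

```text
tr1 [ 555.  -165.2   23.2]
tr2 [ 559.3 -219.3   22.8]
tr3 [ 561.6 -251.3   23.5]
zeroL [ 499.2 -273.8   23.7]
zeroR [ 524.6 -272.9   22.8]
one [ 499.  -244.2   23.7]
two [ 501.9 -213.4   22.4]
three [ 505.8 -182.7   23.2]
cornTL [ 486.4 -158.2   22.1]
cornTR [ 578.3 -151.2   22.2]
cornBR [ 588.4 -292.2   22.5]
ptr [ 540.8 -264.8   25.8]
g1 [ 562.  -259.1   65.9]
g2 [ 562.2 -269.4   65.8]
g3 [ 562.4 -256.2   57.3]
```

Emit:
servo_tool(
  motion=[9,-17,-10,0,0,0.063,50,9.4,-17,-20,0,0,0,50,0,0,-35,0,0,0,50,0,0,-35,0,0,0,50,0,0,-30,0,0,0,50,0,0,-20,0,0,0,50,0,0,-10,0,0,0,50,0,0,-4,0,0,0,50,0,0,0,0,0,0,50],
)

```text
time_s: 16.57
ee_pos: [563.1, -262.9, 58.2]
ee_rot: [180.0, -0.0, 4.4]
force: [-0.2, -0.0, 0.1]
gripper_width: 45.7
```

Emit:
servo_tool(
  motion=[0,0,0,0,0,0,25,0,0,0,0,0,0,15,0,0,0,0,0,0,8,0,0,0,0,0,0,5,0,0,0,0,0,0,5,0,0,0,0,0,0,5,0,0,0,0,0,0,5],
  newtons=20,
)

```text
time_s: 17.15
ee_pos: [563.3, -264.1, 58.9]
ee_rot: [179.9, -0.2, 4.3]
force: [2.0, 0.1, 3.5]
gripper_width: 17.9
```

```bash
python3 snap.py 8
```

```text
17.15 [ 563.27329999 -264.10606614   58.89423593] [ 1.79936607e+02 -1.58458583e-01  4.29483629e+00] [1.95499212 0.13767602 3.50584179] [-2.61931217e+01  3.09410908e+01  9.62841356e+01  3.24324948e-02
  5.26060657e+01 -3.05075283e+01] 17.919912976291766
```

View pics/w8.png

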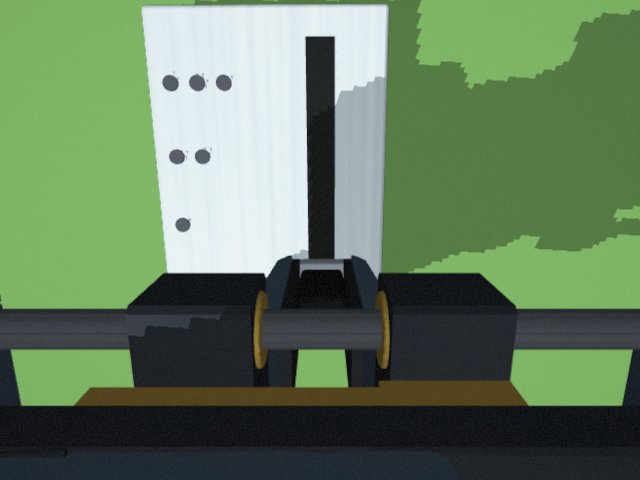

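Emit:
servo_tool(
  motion=[-0.3,5,0,0,0,0,5,-0.7,10,0,0,0,0,5,-0.7,10,0,0,0,0,5,-0.7,10,0,0,0,0,5,-0.7,10,0,0,0,0,5,-0.7,7,0,0,0,0,5,-0.2,3,0,0,0,0,5,0,0,0,0,0,0,5,0,0,0,0,0,0,5],
)

```text
time_s: 17.95
ee_pos: [558.8, -208.5, 58.9]
ee_rot: [180.0, -0.1, 4.3]
force: [0.8, 2.7, 8.3]
gripper_width: 17.8
```

Emit:
servo_tool(
  motion=[0,0,0,0,0,0,15,0,0,0,0,0,0,30,0,0,0,0,0,0,45,0,0,0,0,0,0,50,0,0,15,0,0,0,50,0,0,35,0,0,0,50,0,0,40,0,0,0,50,0,0,40,0,0,0,50,0,0,30,0,0,0,50,0,0,0,0,0,0,50],
)

```text
time_s: 18.78
ee_pos: [561.0, -210.1, 224.7]
ee_rot: [179.7, -0.6, 4.3]
force: [-0.6, -0.5, 0.2]
gripper_width: 45.8
```

Emit:
servo_tool(
  motion=[-25,-15,0,0,0,0,50,0,-10,0,0,0,0,50,0,0,0,0,0,0,50,0,0,0,0,0,0,50],
)

```text
time_s: 19.12
ee_pos: [533.0, -234.0, 216.9]
ee_rot: [-179.9, 0.1, 4.2]
force: [-0.0, 0.8, 0.5]
gripper_width: 45.9
```

```bash
python3 snap.py 9
```

```text
19.1167 [ 532.97976575 -233.99894622  216.94481604] [-1.79940790e+02  5.15053968e-02  4.21760402e+00] [-0.04798006  0.78142771  0.46663033] [-2.48499368e+01  1.95749189e+01  9.01245067e+01  2.83773657e-02
  7.03743613e+01 -2.90770626e+01] 45.889783881811105
```

View pics/w9.png

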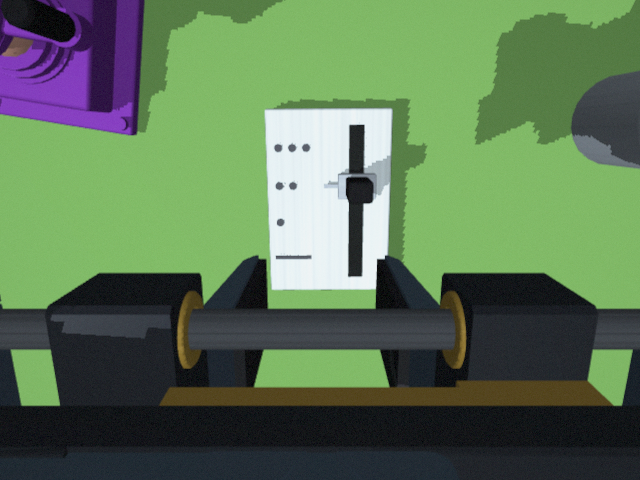

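The pointer at (330,185) sits level with the two dots at (286,186), so it is about 1 mm off at most. I'll do a final scene check before handing in.

Run:
```python
from h import *
from workcell import grab_frame,sensors
np.set_printoptions(precision=1,suppress=True)
f=grab_frame("top"); cv2.imwrite("pics/t9.png",f["image"][:,:,::-1])
g=pickle.load(open("top0.pkl","rb"));A=f["image"].astype(int);B=g["image"].astype(int)
for n,(x0,y0,x1,y1) in dict(pot=(235,80,292,140),tin=(405,75,460,140),brush=(325,222,365,332)).items(): print(n,abs(A-B)[y0:y1,x0:x1].mean())
```

```text
pot 20.700682261208577
tin 24.641864801864802
brush 15.801060606060606
```

View pics/t9.png

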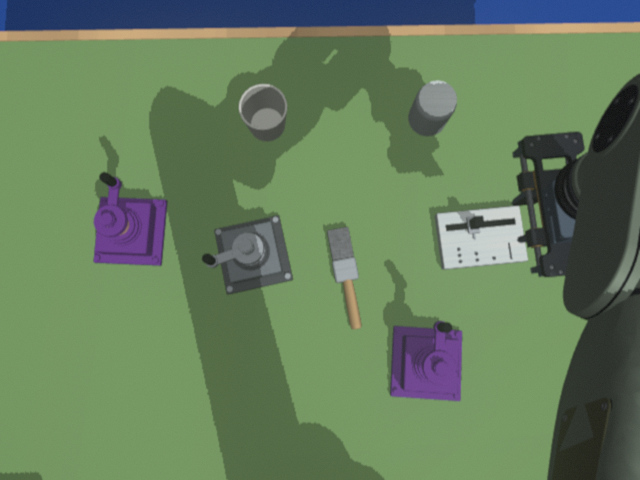

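The bystanders are where they were: pot at (263,110), tin at (433,108), brush at (343,280). The pixel differences come from shadows. The slide is at two dots and the gripper is clear, so I'm handing in.

```bash
python3 -c "
from workcell import env,sensors
print(env.job_done()); print(sensors.state()['time_s'])"
```

```text
the job is handed in; nothing more can be done
None
the job is handed in; nothing more can be done
```

I wound the gauge down by its knob until it came up against the dried paint, let go, and set the tally slide to two dots. The job is handed in, and no verdict was reported.

- **Arrival:** The steady force at the knob was about 5 N. It rose to about 6 N on a further 2 mm, well under the 15 N forcing limit. When I let go, the knob sprang back about 7–9 mm.
- **Turn count:** The crank angle gave 2.1 turns. The ring's measured drop of 10.6 mm at 5 mm a turn gave 2.12, so the two agree on 2.
- **Gauge height:** It measured about 18.5 mm above the spindle foot, against the 18.7 mm limit. The camera is only good to a few tenths of a millimetre at best, so the force rise is the stronger evidence.
- **Tally slide:** Its pointer is level with the two-dot mark to about 1 mm.
- **Bystanders:** By eye in the last top view, the tin, pot and brush had not moved. A pixel comparison with the first picture did show differences there, which I put down to the arm's changed shadow.
- **Not checked:** I did not measure the scribed line's position directly.

The gripper was clear of everything, and the clock stood at about 19 s of the 72 s allowed.

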